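# Make up a counterweight on a spring balance

## Robot

A 6-joint arm with a two-finger parallel gripper is mounted at the origin on a cart in front of the work surface, level with it; the furniture and walls round the work are solid. World frame = base frame: x ahead of the robot, y to its left, z up, the work surface at z = 0. Lengths are in m, angles in rad, forces in N, time in s.
With the tool pointing down it reaches from about 0.3 to 0.75 m from the base axis. Payload 8.5 kg.
Tool frame: the origin (TCP) lies at the very end of the fingers, on their centre line; the grasp point (between the pads) lies r.hold_point_z behind it (r.hold_point_z is the distance from the TCP to the grasp point, in m); z points along the fingers, y is the direction in which the jaws open and shut (so a half turn about z gives the same grasp; the last joint's range is limited). The gripper opens to 88 mm and grips with 3 to 60 N. Pads are 18 mm wide; open, the fingers measure 123 mm over their backs; the gripper's body (75 mm by 187 mm) begins 45 mm behind the grasp point.
Start: joints at [1.05, 0.381, 1.297, -0, 1.464, -0.215], TCP at [0.166, 0.524, 0.239] pointing down, gripper open.
Joint ranges: [-3.11, 3.11], [-0.89, 2.33], [0.22, 2.48], [-1.42, 4.56], [0.17, 2.85], [-2.88, 2.88]. Speed limits (rad/s): [2.39, 2.39, 3.14, 3.14, 3.14, 3.14].

## Interface

Orientations are given as a unit quaternion [x, y, z, w].
In Python, from rig import r, optics, sign_off, models gives the robot as it stands. The module is installed in compiled form; this text tells all that it offers.
- The arm moves only by the tool apply_moves, never from a script. Its argument "motion" is a list of rows, each a list of 5 numbers: the shift along the tool's x, y, z in units of 60 mm (1.0 is 60 mm), then the turn about the tool's z in rad, then the closure, from 0 (fully open) to 1 (shut). In form: [[tx, ty, tz, roll, fingers], ...]. A call has 1 to 5 rows; each row shifts and turns the commanded pose from where the row before left it, along the tool's axes as they then stand; what a row does not reach is not made up. A row lasts 1/8 s, in which the tool goes at most 62.5 mm and 10.7 degrees, less where a joint would pass 70% of its speed; a pose out of reach is approached as far as the arm can. A call is refused whole if a number of a shift passes 1 or a number of a turn 0.188, either way. A call with a gripper value outside its range is refused whole. The fingers move at their own pace and stop on an object; "grip_force" is the grip in N (left out, the last holds). Time passes only in rows, so rows that do not move let the fingers close. It gives the time, the measured TCP pose, the force and the opening at its end, in the units of the state.
- r.get_state(): the state, without advancing time (a new reading comes with each control period).
- optics.get_image(name): name is "scene" or "top"; returns a dict with "pixels" (400x640x3 uint8, red, green, blue), "depth" (400x640 float32, m along the optical axis (not along the pixel's ray), 0 where there is no reading), "fov_y" (degrees; the focal length in pixels is half the picture's height over the tangent of half this angle, whatever the lens; pixels are square), "cx", "cy" (the principal point, pixels), "rvec" (rotation vector, rad) and "tvec" (3), from world to camera coordinates, as OpenCV has them. Camera axes: x right, y down, z forward; pixel columns grow to the right and rows downward; lengths in m; the calibration is good to about 2 mm. A picture is of the moment at which its call begins.
- sign_off(): hands the job in, once; it reports no verdict.
Trained networks look in a picture, given as the dict that the camera call returned (one of the last four; its "shot" number tells which), for a name from the list of things; names that differ only in an ending like _2 or _b are one class to them, and where a whole thing is asked for, a point or a joint stands for the part that bears it (a point fixed in the world has none). Each returns a list of dicts, best first, with "conf" (0 to 1); they miss things now and then, are a little off and sometimes report something else, mostly with a low value. They report only what shows in the picture. A call takes as long as a camera call. They do not tell look-alikes from the thing itself.
- models.spot_in(target, picture): "location" ([x, y, z] in m, in world coordinates, good to about 4 mm: the middle of the surface that is visible of it).
- models.outline_of(target, picture): "pixels" (400x640 bool, what is visible of it).
- models.place_of(target, picture): "location" ([x, y, z] in m, in world coordinates, good to about 4 mm: a listed point, or the origin of a listed thing).
The state is a dict: "t": time; "joint_pos": joint angles; "joint_velocities": joint speeds; "joint_efforts": joint torques, N m; "tcp_pos": TCP position; "ee_rot": TCP orientation; "contact_force": force on the tool from outside, world axes, zero at the start; "ft_torque": the same for the moment, N m; "opening": opening from 0.0 (shut) to 1.0 (fully open).
Only numpy, scipy, OpenCV 4.12 (cv2) and the standard library are available. Lean on these libraries where they do the work, as an engineer would, in place of code of your own. Each camera call takes 0.05 s, during which the arm holds its last target.

## Task

Make up a centrifuge counterweight on the hooded spring balance: its sliding index has been set for the load wanted. Find out which one or two of the three look-alike, unequally filled bottles on the bench give that load, and set them gently upright on the pan so that the pointer comes to rest between the two bars of the index; take off again any that proves too much. Bottles not needed end standing upright on the bench, and the index, tape roll, beaker and petri dish are left alone.

Things in the scene. Friction and masses are not known exactly. Their poses are not given: they have to be found in the camera images.
- pan (a joint): Sinking of the balance pan in m: 0 when empty, grows as the pan goes down, lower stop at 0.062. Spring rate 80 N/m, so each 100 g on the pan sinks it 12.3 mm; well damped, settles in about 1 s.
- index (a joint): Setting of the index in m (0.0105 to 0.051, differs from run to run): the value of the pan joint at which the pointer stands exactly in the middle between the two index bars. The pointer may be up to 7 mm above or below the middle. One bottle or two of them together always meet it. The index is held by friction and must not be shifted.
- pan_floor (a point): Centre of the pan's floor, which moves down with the pan (115 mm above the bench when empty). The pan is a steel tray, floor 262 mm along its y by 86 mm along its x inside, with a rim 8 mm high; x points to the back of the balance, -x to its open front, which faces the robot within about 0.25 rad; y runs along the tray to the left.
- hood_edge (a point): Middle of the lower front edge of the clear plastic draught hood, 333 mm above the bench. The hood is a fixed level plate 270 mm wide that covers the pan from 21 mm in front of its centre line to the back wall, so nothing can be put on the pan with an upright tool: come in from the front with the tool leaning back about 30 to 45 degrees. A 200 mm wide, 14 mm thick wall stands 66 mm behind the pan's centre line; front and sides are open.
- pointer_tip (a point): Tip of the thin black pointer bar that sticks out from the left end of the pan, in front of the graduated post.
- index_mid (a point): Point midway between the two bars of the index, a black rider clamped on the graduated post (bars 30 mm long, 14 mm clear between them, one above the other); level with the pointer tip when the load is exactly right.
- balance: The whole spring balance, fixed to the bench: white base 165 x 230 mm, back wall, clear hood (top 339 mm high), graduated post 135 mm high standing 165 mm to the left (+y) of the pan's centre. Origin on the bench under the pan's centre; x to its back, z up.
- bottle_a: White screw-cap bottle with a red cap, 52 mm in diameter, 100 mm tall with its cap (straight and firm to grip up to 75 mm). Origin: centre of its underside, z up. Outwardly identical to the other two; one of the three weighs about 80 g, one about 160 g and one about 240 g (each within 4 %), and which stands where changes from run to run.
- bottle_b: White screw-cap bottle with a red cap, 52 mm in diameter, 100 mm tall with its cap (straight and firm to grip up to 75 mm). Origin: centre of its underside, z up. Outwardly identical to the other two; one of the three weighs about 80 g, one about 160 g and one about 240 g (each within 4 %), and which stands where changes from run to run.
- bottle_c: White screw-cap bottle with a red cap, 52 mm in diameter, 100 mm tall with its cap (straight and firm to grip up to 75 mm). Origin: centre of its underside, z up. Outwardly identical to the other two; one of the three weighs about 80 g, one about 160 g and one about 240 g (each within 4 %), and which stands where changes from run to run.
- tape_roll: Bystander: roll of label tape, 96 mm in diameter, 25 mm high, lying on the bench on the left. Origin: centre of underside.
- beaker: Bystander: glass beaker, 53 mm wide, 71 mm tall, on the left. Origin: centre of underside.
- petri_dish: Bystander: petri dish, 63 mm in diameter, 16 mm tall, near the robot on the left. Origin: centre of underside.
Mind the look-alikes: they are no part of the job. What is shaped like the bottle_a but purple or yellow is not meant.

How it is judged:
By the outcome, as a careful person would: the job done as asked, in the order asked, and still so for the second after the job is handed in, with the robot touching nothing.
It also fails if it takes over 72 s, if anything falls off the work surface, if the arm or the gripper's body presses on something with over 40 N, if the wrist force passes 120 N, or if a joint passes its speed limit or range.

## Working session

There is one attempt and no reset: what is moved stays moved. The work goes in short steps, Python scripts to look and compute and a tool call to move; the robot and the scene stay as the last step left them, time stands still between calls to the robot, and variables do not carry over. Pictures are saved under pics/ and viewed, and the job is handed in when it is done.

Besides the shell and the picture viewer there is one more tool, called by a JSON object that holds its "api" and its "payload". apply_moves: Moves the arm, as the interface text tells. Its arguments: {"type":"object","properties":{"motion":{"type":"array","items":{"type":"array","items":{"type":"number"}}},"grip_force":{"type":"number"}},"required":["motion"]}

```bash
mkdir -p pics; cat > h.py <<'E'
import numpy as np, cv2
from rig import r, optics, sign_off, models
def shot(n,tag=None):
    p=optics.get_image(n)
    if tag: cv2.imwrite(f'pics/{tag}.png',p['pixels'][:,:,::-1])
    return p
def cam(p):
    R=cv2.Rodrigues(np.array(p['rvec'],float))[0]; t=np.array(p['tvec'],float).ravel()
    f=200/np.tan(np.radians(p['fov_y'])/2); return R,t,f
def proj(p,X):
    R,t,f=cam(p); c=R@np.array(X,float)+t; return p['cx']+f*c[0]/c[2],p['cy']+f*c[1]/c[2]
def unproj(p,u,v):
    R,t,f=cam(p); d=p['depth'][int(v),int(u)]
    c=np.array([(u-p['cx'])/f*d,(v-p['cy'])/f*d,d]); return R.T@(c-t)
def cloud(p):
    R,t,f=cam(p); d=p['depth']; v,u=np.mgrid[0:400,0:640]
    c=np.stack([(u-p['cx'])/f*d,(v-p['cy'])/f*d,d],-1); return (c-t)@R
E
python3 - <<'E'
from h import *
np.set_printoptions(precision=4,suppress=True)
s=r.get_state(); print({k:np.round(v,4) for k,v in s.items()}, r.hold_point_z)
for n in ['scene','top']:
    p=shot(n,n+'0'); R,t,f=cam(p); print(n,'cam at',-R.T@t,'f',f,p['cx'],p['cy'], 'fwd',R[2])
    for x in ['pan_floor','hood_edge','pointer_tip','index_mid','balance','bottle_a','tape_roll','beaker','petri_dish']:
        for d in models.place_of(x,p)[:6]: print(' ',x,round(d['conf'],2),np.round(d['location'],3),np.round(proj(p,d['location'])))
E
```

```text
{'t': np.float64(0.0), 'joint_pos': array([ 1.0497,  0.3812,  1.2982,  0.    ,  1.4636, -0.2153]), 'joint_velocities': array([-0.0008,  0.0012,  0.0006, -0.0008,  0.0002, -0.0001]), 'joint_efforts': array([ -0.0028, -43.7924, -22.4559,   0.0712,   0.0352,  -0.0001]), 'tcp_pos': array([0.1655, 0.5243, 0.2381]), 'ee_rot': array([ 0.1523,  0.9883, -0.0007, -0.0003]), 'contact_force': array([ 0.6018,  0.2091, -0.4454]), 'ft_torque': array([-0.0088, -0.0178,  0.0708]), 'opening': np.float64(1.0022)} 0.0187
scene cam at [ 0.0019 -0.327   0.7997] f 394.0642526063823 320.6763808028437 208.79917077021133 fwd [ 0.5211  0.6017 -0.6054]
  pan_floor 0.68 [0.692 0.134 0.116] [403. 232.]
  hood_edge 0.91 [0.67  0.127 0.328] [411. 168.]
  hood_edge 0.19 [0.617 0.294 0.093] [341. 221.]
  pointer_tip 0.63 [0.624 0.294 0.116] [343. 214.]
  pointer_tip 0.47 [0.618 0.292 0.096] [342. 221.]
  index_mid 0.66 [ 0.634  0.456 -0.002] [310. 218.]
  index_mid 0.56 [0.618 0.293 0.093] [341. 221.]
  index_mid 0.24 [0.629 0.293 0.117] [345. 213.]
  balance 0.92 [ 0.693  0.131 -0.   ] [398. 264.]
  balance 0.41 [0.
[... 589 characters left out ...]
25 0.2469 1.2284] f 397.22383902024194 319.03131579633805 204.87404739299512 fwd [ 0.1323  0.0095 -0.9912]
  pan_floor 0.73 [0.69  0.134 0.115] [361. 153.]
  hood_edge 0.74 [0.668 0.133 0.332] [371. 138.]
  pointer_tip 0.7 [0.626 0.295 0.118] [306. 176.]
  index_mid 0.46 [0.623 0.295 0.097] [306. 178.]
  balance 0.96 [0.694 0.131 0.005] [359. 161.]
  bottle_a 0.83 [ 0.417  0.06  -0.002] [384. 249.]
  bottle_a 0.71 [ 0.443  0.234 -0.   ] [328. 241.]
  bottle_a 0.66 [0.536 0.155 0.001] [352. 211.]
  bottle_a 0.5 [ 0.542  0.339 -0.002] [293. 210.]
  tape_roll 0.64 [ 0.531  0.455 -0.004] [256. 214.]
  beaker 0.62 [0.627 0.466 0.   ] [253. 183.]
  petri_dish 0.8 [ 0.346  0.3   -0.003] [306. 273.]
```

View pics/scene0.png

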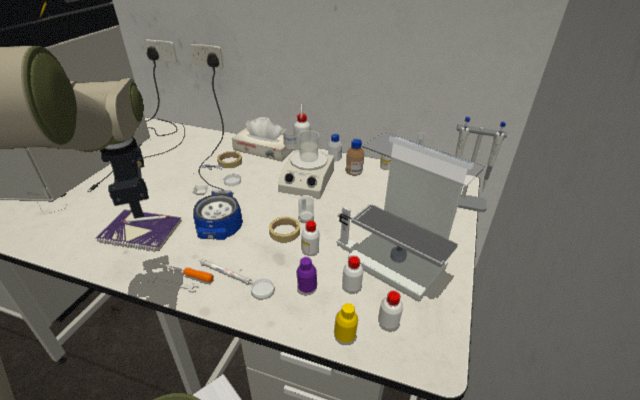

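View pics/top0.png

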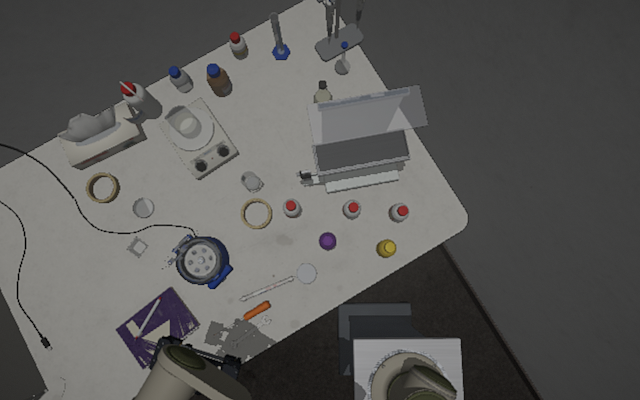

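```bash
python3 - <<'E'
import cv2
a=cv2.imread('pics/scene0.png'); cv2.imwrite('pics/scene0c.png',cv2.resize(a[150:350,250:450],None,fx=3,fy=3,interpolation=cv2.INTER_CUBIC))
E
```

```text
(no output)
```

View pics/scene0c.png

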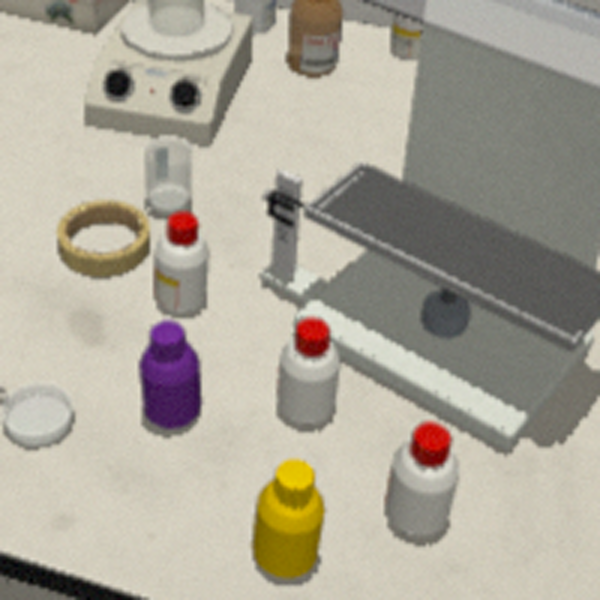

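The white bottles with red caps that I want are at scene pixels (312,238), (353,275) and (391,310). The look-alikes are purple at (307,275) and yellow at (346,323). There are also distant red-cap bottles at the back, at (302,125), and other sizes there.

The move rows have no tilt axis, so I need to see what the arm does at the edge of its reach. I'll try that high up in free space.

{"api": "apply_moves", "payload": {"motion": [[0,0,-1,0,0],[0,0,-1,0,0],[0,0,-1,0,0],[0,0,-1,0,0]]}}

```text
t: 1.5
tcp_pos: [0.1652, 0.5239, 0.481]
ee_rot: [0.152, 0.988, 0.0, 0.0]
contact_force: [0.1, 0.2, 0.2]
opening: 0.998
```

```bash
cat > st.py <<'E'
from h import *
from scipy.spatial.transform import Rotation as Ro
s=r.get_state(); R=Ro.from_quat(s['ee_rot']).as_matrix()
print('t',round(float(s['t']),2),'q',np.round(s['joint_pos'],3).tolist(),'tcp',np.round(s['tcp_pos'],4).tolist(),'F',np.round(s['contact_force'],1).tolist(),'op',round(float(s['opening']),3))
print('tool x',np.round(R[:,0],3),'y',np.round(R[:,1],3),'z',np.round(R[:,2],3),'tilt',round(float(np.degrees(np.arccos(-R[2,2]))),1))
open('log.txt','a').write(repr([s['joint_pos'].tolist() if hasattr(s['joint_pos'],'tolist') else list(s['joint_pos']),list(map(float,s['tcp_pos'])),list(map(float,s['ee_rot']))])+'\n')
E
python3 st.py
```

```text
t 1.5 q [1.05, 0.349, 0.669, -0.0, 2.122, -0.215] tcp [0.1652, 0.5239, 0.481] F [0.1, 0.2, 0.2] op 0.998
tool x [-0.954  0.301 -0.   ] y [0.301 0.954 0.001] z [ 0.     0.001 -1.   ] tilt 0.0
```

{"api": "apply_moves", "payload": {"motion": [[0,0,-1,0,0],[0,0,-1,0,0],[0,0,-1,0,0]]}}

```text
t: 1.88
tcp_pos: [0.1545, 0.488, 0.6014]
ee_rot: [0.152, 0.988, 0.008, 0.0]
contact_force: [-0.3, -0.3, -0.2]
opening: 0.999
```

```bash
python3 st.py
```

```text
t 1.88 q [1.03, 0.394, 0.227, 0.01, 2.506, -0.227] tcp [0.1545, 0.488, 0.6014] F [-0.3, -0.3, -0.2] op 0.999
tool x [-0.954  0.301  0.002] y [0.301 0.953 0.016] z [ 0.003  0.016 -1.   ] tilt 0.9
```

{"api": "apply_moves", "payload": {"motion": [[0,1,-0.3,0,0],[0,1,0,0,0],[0,1,0,0,0]]}}

```text
t: 2.25
tcp_pos: [0.1848, 0.5853, 0.5339]
ee_rot: [0.152, 0.988, 0.04, 0.006]
contact_force: [0.8, -0.2, -0.6]
opening: 1.001
```

```bash
python3 st.py
```

```text
t 2.25 q [1.066, 0.523, 0.223, 0.022, 2.317, -0.184] tcp [0.1848, 0.5853, 0.5339] F [0.8, -0.2, -0.6] op 1.001
tool x [-0.954  0.301  0.   ] y [0.3   0.951 0.08 ] z [ 0.024  0.076 -0.997] tilt 4.6
```

{"api": "apply_moves", "payload": {"motion": [[0,1,-1,0,0],[0,1,-1,0,0],[0,1,-1,0,0]]}}

```text
t: 2.62
tcp_pos: [0.1854, 0.588, 0.5538]
ee_rot: [0.152, 0.985, 0.083, 0.013]
contact_force: [-0.1, -0.3, -0.7]
opening: 0.999
```

```bash
python3 st.py
```

```text
t 2.62 q [1.06, 0.494, 0.221, 0.044, 2.261, -0.175] tcp [0.1854, 0.588, 0.5538] F [-0.1, -0.3, -0.7] op 0.999
tool x [-0.954  0.301 -0.001] y [0.297 0.94  0.168] z [ 0.051  0.16  -0.986] tilt 9.7
```

```bash
python3 - <<'E'
from h import *
import pickle
np.set_printoptions(precision=3,suppress=True)
a=shot('scene','scene1'); b=shot('top','top1'); pickle.dump((a,b),open('p1.pkl','wb'))
C=cloud(a); 
for u,v in [(580,200),(540,100),(600,350),(500,300),(480,200),(200,100),(460,150)]: print((u,v),C[v,u])
T=cloud(b)
# pan floor points
for n,P in (('s',C),('t',T)):
    P=P.reshape(-1,3); m=(abs(P[:,2]-.12)<.012)&(abs(P[:,0]-.69)<.12)&(abs(P[:,1]-.13)<.17)
    Q=P[m]; print(n,len(Q),Q.mean(0)); rect=cv2.minAreaRect(Q[:,:2].astype(np.float32)*1000); print(rect)
    # top of bottles
    for x,y in [(.54,.34),(.536,.156),(.529,.022),(.444,.231),(.417,.06)]:
        k=(np.hypot(P[:,0]-x,P[:,1]-y)<.035)&(P[:,2]>.085)&(P[:,2]<.12); print(x,y,k.sum(),P[k].mean(0) if k.any() else '',P[k][:,2].max() if k.any() else '')
E
```

```text
(580, 200) [ 0.739 -0.195  0.383]
(540, 100) [1.292 0.125 0.332]
(600, 350) [ 0.489 -0.34   0.331]
(500, 300) [ 0.91  -0.095 -0.118]
(480, 200) [1.137 0.147 0.008]
(200, 100) [0.714 1.345 0.101]
(460, 150) [1.042 0.214 0.206]
s 3213 [0.7   0.133 0.116]
((699.3067626953125, 156.2186737060547), (126.3813705444336, 307.6358642578125), 9.964961051940918)
0.54 0.34 91 [0.538 0.336 0.095] 0.10125283486207545
0.536 0.156 110 [0.532 0.156 0.096] 0.10182606432975619
0.529 0.022 139 [0.52  0.015 0.096] 0.10131731333133322
0.444 0.231 114 [0.436 0.231 0.096] 0.10119777087320843
0.417 0.06 156 [0.415 0.056 0.096] 0.10128836202252386
t 2883 [0.69  0.137 0.115]
((688.6337890625, 153.24899291992188), (93.06643676757812, 307.1322937011719), 8.889177322387695)
0.54 0.34 82 [0.545 0.338 0.098] 0.10327063626697741
0.536 0.156 84 [0.538 0.159 0.097] 0.10292570845167681
0.529 0.022 91 [0.527 0.018 0.097] 0.1031431834860671
0.444 0.231 80 [0.442 0.234 0.098] 0.10315131994201009
0.417 0.06 88 [0.422 0.059 0.097] 0.10424920527346387
```

```bash
python3 - <<'E'
from h import *
import pickle
a,b=pickle.load(open('p1.pkl','rb'))
i=a['pixels'][170:260,310:400,::-1]; j=b['pixels'][140:200,280:430,::-1]
i=cv2.resize(i,None,fx=6,fy=6,interpolation=cv2.INTER_CUBIC); 
cv2.imwrite('pics/idx.png',i)
cv2.imwrite('pics/balt.png',cv2.resize(j,None,fx=5,fy=5,interpolation=cv2.INTER_CUBIC))
E
```

```text
(no output)
```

View pics/idx.png

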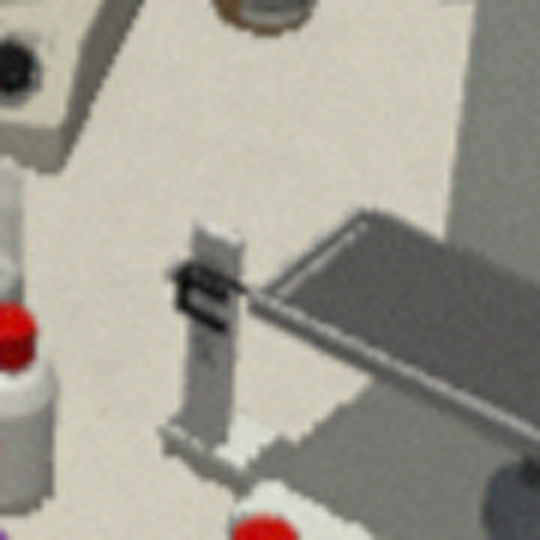

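View pics/balt.png

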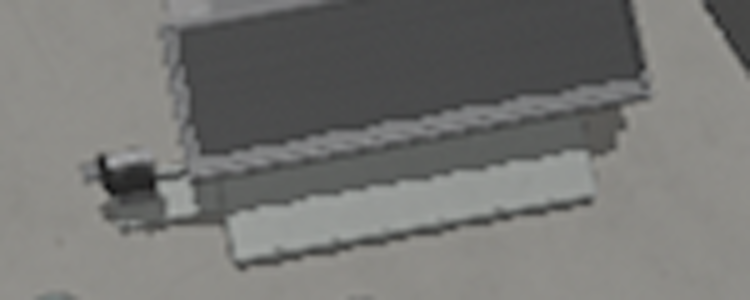

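The index bars sit a little below the pointer, at scene pixels about (343,221) and (343,213). The balance is yawed about +0.16 rad. Pushing past the arm's reach tilts the tool, and the tilt accumulates, so I can build the lean near azimuth 0.16. A cabinet stands on the right at y < -0.2, so I'll keep away from it.

```bash
cat > plan.py <<'E'
# usage: plan.py dx dy dz roll nrows [closure]
import sys
from h import *
from scipy.spatial.transform import Rotation as Ro
dx,dy,dz,ro,n=map(float,sys.argv[1:6]); n=int(n); c=float(sys.argv[6]) if len(sys.argv)>6 else 0
s=r.get_state(); R=Ro.from_quat(s['ee_rot']).as_matrix(); p=s['tcp_pos']
d=np.array([dx,dy,dz])/n; rows=[]
for i in range(n):
    t=R.T@d/.06; rows.append([round(float(x),2) for x in t]+[round(ro/n,3),c]); R=R@Ro.from_euler('z',ro/n).as_matrix()
print(rows,'-> tcp',np.round(p+d*n,4))
E
python3 plan.py 0.365 -0.52 0 -0.465 10
```

```text
[[-0.84, -0.63, -0.11, -0.046, 0], [-0.81, -0.67, -0.11, -0.046, 0], [-0.78, -0.71, -0.11, -0.046, 0], [-0.74, -0.75, -0.11, -0.046, 0], [-0.71, -0.78, -0.11, -0.046, 0], [-0.67, -0.81, -0.11, -0.046, 0], [-0.63, -0.84, -0.11, -0.046, 0], [-0.59, -0.87, -0.11, -0.046, 0], [-0.55, -0.9, -0.11, -0.046, 0], [-0.51, -0.92, -0.11, -0.046, 0]] -> tcp [0.5503 0.0678 0.5539]
```

{"api": "apply_moves", "payload": {"motion": [[-0.84,-0.63,-0.11,-0.046,0],[-0.81,-0.67,-0.11,-0.046,0],[-0.78,-0.71,-0.11,-0.046,0],[-0.74,-0.75,-0.11,-0.046,0],[-0.71,-0.78,-0.11,-0.046,0]]}}

```text
t: 3.35
tcp_pos: [0.3653, 0.331, 0.5538]
ee_rot: [0.037, 0.996, 0.079, 0.023]
contact_force: [0.7, 0.8, 0.3]
opening: 0.996
```

{"api": "apply_moves", "payload": {"motion": [[-0.67,-0.81,-0.11,-0.046,0],[-0.63,-0.84,-0.11,-0.046,0],[-0.59,-0.87,-0.11,-0.046,0],[-0.55,-0.9,-0.11,-0.046,0],[-0.51,-0.92,-0.11,-0.046,0]]}}

```text
t: 3.98
tcp_pos: [0.5433, 0.0743, 0.5553]
ee_rot: [-0.078, 0.994, 0.076, 0.032]
contact_force: [0.8, 1.2, -0.1]
opening: 0.997
```

```bash
python3 st.py
```

```text
t 3.98 q [-0.156, 0.373, 0.423, 0.219, 2.306, -1.732] tcp [0.5433, 0.0743, 0.5553] F [0.8, 1.2, -0.1] op 0.997
tool x [-0.986 -0.149 -0.075] y [-0.159  0.977  0.145] z [ 0.051  0.155 -0.987] tilt 9.4
```

{"api": "apply_moves", "payload": {"motion": [[-1,-0.2,-1,0,0],[-1,-0.2,-1,0,0],[-1,-0.2,-1,0,0],[-1,-0.2,-1,0,0]]}}

```text
t: 4.47
tcp_pos: [0.5811, 0.0373, 0.5814]
ee_rot: [-0.074, 0.991, 0.081, 0.08]
contact_force: [0.3, 0.1, -0.7]
opening: 1.0
```

```bash
python3 st.py
```

```text
t 4.47 q [-0.228, 0.449, 0.221, 0.284, 2.345, -1.735] tcp [0.5811, 0.0373, 0.5814] F [0.3, 0.1, -0.7] op 1.0
tool x [-0.976 -0.133 -0.17 ] y [-0.159  0.976  0.148] z [ 0.146  0.171 -0.974] tilt 13.0
```

{"api": "apply_moves", "payload": {"motion": [[-1,0,-1,0,0],[-1,0,-1,0,0],[-1,0,-1,0,0],[-1,0,-1,0,0],[-1,0,-1,0,0]]}}

```text
t: 5.1
tcp_pos: [0.5833, 0.0291, 0.6126]
ee_rot: [-0.067, 0.983, 0.087, 0.148]
contact_force: [0.0, -0.0, 0.1]
opening: 0.999
```

```bash
python3 st.py
```

```text
t 5.1 q [-0.267, 0.404, 0.222, 0.341, 2.258, -1.723] tcp [0.5833, 0.0291, 0.6126] F [0.0, -0.0, 0.1] op 0.999
tool x [-0.947 -0.107 -0.303] y [-0.158  0.976  0.151] z [ 0.279  0.191 -0.941] tilt 19.8
```

{"api": "apply_moves", "payload": {"motion": [[-1,0,-1,0,0],[-1,0,-1,0,0],[-1,0,-1,0,0],[-1,0,-1,0,0],[-1,0,-1,0,0]]}}

```text
t: 5.72
tcp_pos: [0.5637, 0.0157, 0.6612]
ee_rot: [-0.061, 0.969, 0.093, 0.22]
contact_force: [0.1, 0.6, -0.3]
opening: 1.002
```

```bash
python3 st.py
```

```text
t 5.72 q [-0.336, 0.33, 0.222, 0.421, 2.194, -1.715] tcp [0.5637, 0.0157, 0.6612] F [0.1, 0.6, -0.3] op 1.002
tool x [-0.896 -0.077 -0.438] y [-0.159  0.975  0.153] z [ 0.415  0.207 -0.886] tilt 27.6
```

{"api": "apply_moves", "payload": {"motion": [[-1,-0.3,-1,0,0],[-1,-0.3,-1,0,0],[-1,-0.3,-1,0,0]]}}

```text
t: 6.1
tcp_pos: [0.5482, -0.0281, 0.6886]
ee_rot: [-0.056, 0.959, 0.094, 0.263]
contact_force: [-0.8, -0.4, 0.6]
opening: 0.998
```

```bash
python3 st.py;  python3 - <<'E'
from h import *
import pickle
np.set_printoptions(precision=4,suppress=True)
a,b=pickle.load(open('p1.pkl','rb'))
# refine bottle xy: cap pixels red by triangulating cap top centroid
def redc(p,uv):
    im=p['pixels'].astype(int); m=(im[...,0]>120)&(im[...,1]<60)&(im[...,2]<60)
    v,u=np.nonzero(m); k=np.hypot(u-uv[0],v-uv[1])<14; return u[k].mean(),v[k].mean(),k.sum()
for X in [(.54,.34),(.536,.156),(.529,.022)]:
    rays=[]
    for p in (a,b):
        uv=redc(p,proj(p,X+(.092,))); R,t,f=cam(p)
        d=R.T@np.array([(uv[0]-p['cx'])/f,(uv[1]-p['cy'])/f,1]); d/=np.linalg.norm(d); rays.append((-R.T@t,d)); print(uv)
    A=sum(np.eye(3)-np.outer(d,d) for o,d in rays); B=sum((np.eye(3)-np.outer(d,d))@o for o,d in rays)
    P=np.linalg.solve(A,B); print(X,P,[np.linalg.norm((np.eye(3)-np.outer(d,d))@(P-o)) for o,d in rays])
E
```

```text
t 6.1 q [-0.463, 0.291, 0.222, 0.518, 2.171, -1.755] tcp [0.5482, -0.0281, 0.6886] F [-0.8, -0.4, 0.6] op 0.998
tool x [-0.855 -0.058 -0.515] y [-0.158  0.976  0.151] z [ 0.493  0.21  -0.844] tilt 32.4
(np.float64(310.2692307692308), np.float64(224.1346153846154), np.int64(52))
(np.float64(290.3), np.float64(204.73333333333332), np.int64(60))
(0.54, 0.34) [0.5446 0.3417 0.0904] [np.float64(0.0014447938712704937), np.float64(0.0014447938712705414)]
(np.float64(353.64516129032256), np.float64(260.0806451612903), np.int64(62))
(np.float64(353.3333333333333), np.float64(206.56140350877192), np.int64(57))
(0.536, 0.156) [0.5373 0.1596 0.0911] [np.float64(0.0011097797514488495), np.float64(0.001109779751448825)]
(np.float64(393.5402298850575), np.float64(295.82758620689657), np.int64(87))
(np.float64(402.73770491803276), np.float64(210.0), np.int64(61))
(0.529, 0.022) [0.5261 0.0174 0.0907] [np.float64(0.0005510949693763794), np.float64(0.0005510949693763555)]
```

```bash
 python3 - <<'E'
from h import *
import pickle
np.set_printoptions(precision=3,suppress=True,linewidth=200)
a,b=pickle.load(open('p1.pkl','rb'))
C=cloud(a); g=a['pixels'].astype(int).sum(2)//3
print(g[210:230,332:354])
print((C[210:230,332:354,2]*1000).astype(int))
# hypotheses: project pointer & bars
ps=.16; ex=np.array([np.cos(ps),np.sin(ps),0]); ey=np.array([-np.sin(ps),np.cos(ps),0]); 
for q in [(.625,.295,z) for z in (.126,.122,.118,.114,.11,.106,.1,.095,.09,.085,.08)]: print(q,np.round(proj(a,q),1),np.round(proj(b,q),1))
E
```

```text
[[194 194 193 192 192 191 192 196 195 170 128 113 112 115 118 134 164 169 159 186 198 196]
 [196 194 197 197 194 197 198 196 194 170 121 115 114 111 113 113 123 123 143 188 197 195]
 [193 195 194 195 200 198 192 188 195 170 125  99 102 107 112 116 112 114 153 194 198 196]
 [197 196 195 197 197 196 182 168 147 112  97  89  91  91 102 113 115 110 164 194 195 200]
 [198 199 197 198 198 183 160 123  80  49  61  57  66  83  92 102 116 112 159 192 201 194]
 [194 192 193 192 193 159 125  79  37  39  64  46  36  50  65  89 109 111 152 195 200 200]
 [190 194 190 194 194 167 125  57  26  21  47  46  49  41  38  58  74 104 171 197 199 198]
 [194 192 192 196 196 188 180  95  20  17  30  27  45  40  54  54  47  58 118 162 170 176]
 [195 194 195 193 196 202 195 103  28  48  74  53  30  27  40  47  88  70  73 120 151 131]
 [189 193 194 197 195 201 194  97  32  66 102  91  67  44  30  42  98 119 157 128 134 151]
 [192 194 192 191 194 194 173  86  23  53  92  96  91  83  73  71 108 133 187 135 105 122]
 [194 195 191 192 194 196 187 110  50  30  46  67  86  92 105 102 115 135 185 127  88  87]
 [191 19
[... 2384 characters left out ...]
   0  -3  -1  57  58  58  63  64  64  65  68  -4  -1   1  -1   0]
 [ -1   0   0   0   0   2  -1  -1  -2  53  55  56  58  58  64  65  64   0  -3   0   0   0]]
(0.625, 0.295, 0.126) [343.4 210.7] [305.4 175.1]
(0.625, 0.295, 0.122) [343.3 211.8] [305.5 175.4]
(0.625, 0.295, 0.118) [343.3 213. ] [305.6 175.7]
(0.625, 0.295, 0.114) [343.2 214.1] [305.6 176. ]
(0.625, 0.295, 0.11) [343.1 215.2] [305.7 176.3]
(0.625, 0.295, 0.106) [343.1 216.3] [305.7 176.6]
(0.625, 0.295, 0.1) [343. 218.] [305.8 177. ]
(0.625, 0.295, 0.095) [342.9 219.3] [305.9 177.3]
(0.625, 0.295, 0.09) [342.8 220.7] [306.  177.7]
(0.625, 0.295, 0.085) [342.8 222. ] [306.1 178. ]
(0.625, 0.295, 0.08) [342.7 223.4] [306.1 178.3]
```

```bash
python3 plan.py -0.06 0.346 -0.527 -0.285 12
```

```text
[[0.42, 0.37, 0.68, -0.024, 0], [0.41, 0.38, 0.68, -0.024, 0], [0.4, 0.39, 0.68, -0.024, 0], [0.39, 0.4, 0.68, -0.024, 0], [0.38, 0.41, 0.68, -0.024, 0], [0.37, 0.42, 0.68, -0.024, 0], [0.36, 0.43, 0.68, -0.024, 0], [0.35, 0.44, 0.68, -0.024, 0], [0.34, 0.44, 0.68, -0.024, 0], [0.33, 0.45, 0.68, -0.024, 0], [0.32, 0.46, 0.68, -0.024, 0], [0.31, 0.47, 0.68, -0.024, 0]] -> tcp [0.4882 0.3179 0.1616]
```

{"api": "apply_moves", "payload": {"motion": [[0.42,0.37,0.68,-0.024,0],[0.41,0.38,0.68,-0.024,0],[0.4,0.39,0.68,-0.024,0],[0.39,0.4,0.68,-0.024,0],[0.38,0.41,0.68,-0.024,0]]}}

```text
t: 6.72
tcp_pos: [0.5247, 0.1148, 0.4729]
ee_rot: [-0.112, 0.953, 0.079, 0.268]
contact_force: [1.1, 0.1, 0.6]
opening: 0.999
```

{"api": "apply_moves", "payload": {"motion": [[0.37,0.42,0.68,-0.024,0],[0.36,0.43,0.68,-0.024,0],[0.35,0.44,0.68,-0.024,0],[0.34,0.44,0.68,-0.024,0],[0.33,0.45,0.68,-0.024,0]]}}

```text
t: 7.35
tcp_pos: [0.5008, 0.2598, 0.2537]
ee_rot: [-0.169, 0.945, 0.064, 0.273]
contact_force: [1.0, -0.7, 0.5]
opening: 0.999
```

```bash
cat > goto.py <<'E'
# goto.py gx gy gz back rows closure : grasp-point target, backed off along tool z by `back`
import sys
from h import *
from scipy.spatial.transform import Rotation as Ro
gx,gy,gz,back,n,c=map(float,sys.argv[1:7]); n=int(n)
s=r.get_state(); R=Ro.from_quat(s['ee_rot']).as_matrix(); p=np.array(s['tcp_pos'])
z=R[:,2]; lev=np.arctan2(R[2,1],R[2,0])  # roll to make y level
ro=np.arctan2(-R[2,1],-R[2,0]) 
T=np.array([gx,gy,gz])+r.hold_point_z*z-back*z
d=(T-p); print('delta world',np.round(d,4),'dist',round(float(np.linalg.norm(d)),3),'roll-to-level',round(float(ro),3),'F',np.round(s['contact_force'],2),'op',round(float(s['opening']),3),'t',round(float(s['t']),2))
print('unit rows',np.round(R.T@d/.06/n,2).tolist(),'x',n, 'tilt',round(float(np.degrees(np.arccos(-z[2]))),1),'z',np.round(z,3))
E
python3 st.py; python3 goto.py .5435 .341 .068 .13 2 0
```

```text
t 7.35 q [0.225, 0.193, 1.647, 0.143, 0.747, -1.778] tcp [0.5008, 0.2598, 0.2537] F [1.0, -0.7, 0.5] op 0.999
tool x [-0.794 -0.285 -0.537] y [-0.354  0.935  0.028] z [ 0.494  0.212 -0.843] tilt 32.5
delta world [-0.0123  0.0575 -0.0918] dist 0.109 roll-to-level -0.052 F [ 0.98 -0.67  0.53] op 0.999 t 7.35
unit rows [0.36, 0.46, 0.7] x 2 tilt 32.5 z [ 0.494  0.212 -0.843]
```

{"api": "apply_moves", "payload": {"motion": [[0.36,0.46,0.7,-0.026,0],[0.35,0.47,0.7,-0.026,0],[0,0,0,0,0]]}}

```text
t: 7.72
tcp_pos: [0.4868, 0.3168, 0.159]
ee_rot: [-0.195, 0.941, 0.056, 0.27]
contact_force: [0.5, -0.5, 0.6]
opening: 1.003
```

```bash
python3 goto.py .5435 .341 .068 0 3 0; python3 - <<'E'
from h import *
p=shot('scene','s2'); q=shot('top','t2')
import cv2
cv2.imwrite('pics/s2c.png',cv2.resize(p['pixels'][120:320,200:420,::-1],None,fx=3,fy=3))
E
```

```text
delta world [ 0.0658  0.0282 -0.1069] dist 0.129 roll-to-level -0.001 F [ 0.53 -0.48  0.56] op 1.003 t 7.72
unit rows [-0.02, -0.0, 0.71] x 3 tilt 32.1 z [ 0.487  0.211 -0.847]
```

View pics/s2c.png

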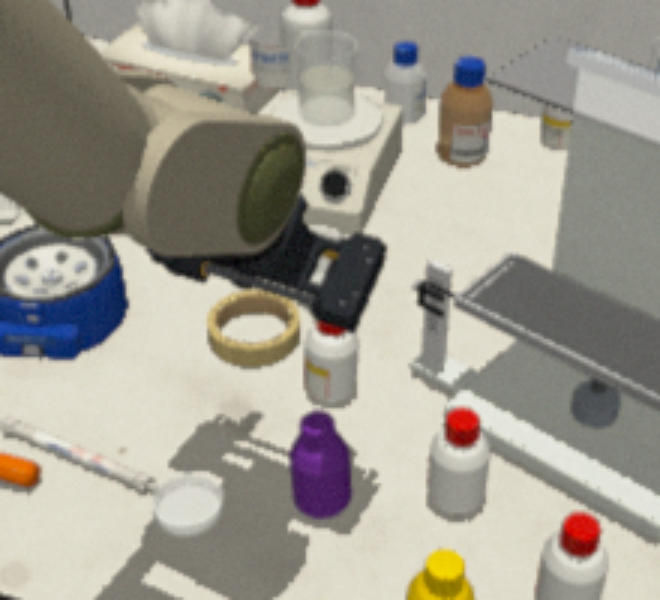

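{"api": "apply_moves", "payload": {"motion": [[-0.02,0,0.7,0,0],[-0.02,0,0.7,0,0],[-0.02,0,0.72,0,0],[0,0,0,0,0]]}}

```text
t: 8.32
tcp_pos: [0.5554, 0.3433, 0.0562]
ee_rot: [-0.193, 0.941, 0.056, 0.273]
contact_force: [-1.1, -0.5, -0.1]
opening: 1.001
```

```bash
python3 goto.py .5435 .341 .068 0 1 0; python3 - <<'E'
from h import *
p=shot('scene','s3'); q=shot('top','t3')
import cv2
A=cv2.resize(p['pixels'][170:290,260:380,::-1],None,fx=3.3,fy=3.3);B=cv2.resize(q['pixels'][150:270,230:350,::-1],None,fx=3.3,fy=3.3)
cv2.imwrite('pics/s3c.png',np.hstack([A,B]))
E
```

```text
delta world [-0.0027  0.0016 -0.004 ] dist 0.005 roll-to-level -0.0 F [-1.06 -0.49 -0.11] op 1.001 t 8.32
unit rows [0.06, 0.04, 0.04] x 1 tilt 32.4 z [ 0.492  0.211 -0.844]
```

View pics/s3c.png

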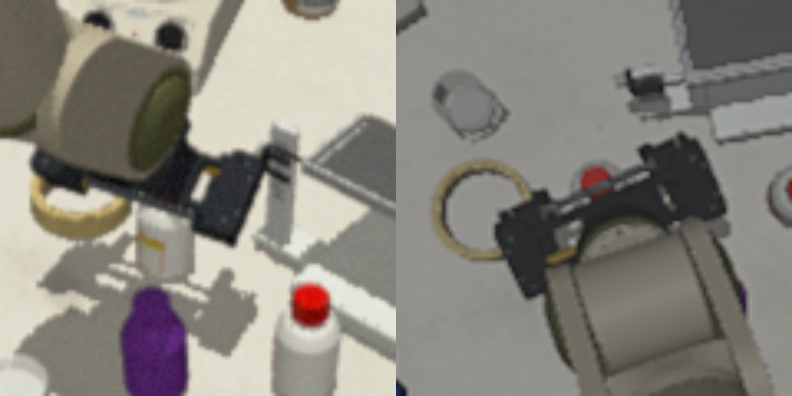

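{"api": "apply_moves", "payload": {"motion": [[0.06,0.04,0.04,0,0.3],[0,0,0,0,0.6],[0,0,0,0,1],[0,0,0,0,1],[0,0,0,0,1]], "grip_force": 15}}

```text
t: 9.05
tcp_pos: [0.5514, 0.3459, 0.0527]
ee_rot: [-0.194, 0.94, 0.056, 0.274]
contact_force: [-0.1, -0.5, 2.9]
opening: 0.571
```

```bash
python3 st.py
```

```text
t 9.05 q [0.371, 0.608, 1.674, 0.065, 0.294, -1.662] tcp [0.5514, 0.3459, 0.0527] F [-0.1, -0.5, 2.9] op 0.571
tool x [-0.775 -0.334 -0.536] y [-0.395  0.919  0.   ] z [ 0.493  0.212 -0.844] tilt 32.4
```

{"api": "apply_moves", "payload": {"motion": [[-0.27,0,-0.42,0,1],[-0.27,0,-0.42,0,1],[0,0,0,0,1]]}}

```text
t: 9.43
tcp_pos: [0.5521, 0.3463, 0.114]
ee_rot: [-0.194, 0.94, 0.057, 0.275]
contact_force: [-1.5, -0.2, -3.1]
opening: 0.569
```

{"api": "apply_moves", "payload": {"motion": [[0,0,0,0,1]]}}

```text
t: 9.55
tcp_pos: [0.5509, 0.3457, 0.1108]
ee_rot: [-0.194, 0.941, 0.056, 0.272]
contact_force: [0.3, 0.2, -2.2]
opening: 0.569
```

{"api": "apply_moves", "payload": {"motion": [[0,0,0,0,1]]}}

```text
t: 9.68
tcp_pos: [0.551, 0.3457, 0.1106]
ee_rot: [-0.194, 0.941, 0.056, 0.272]
contact_force: [0.7, 0.1, -2.6]
opening: 0.574
```

{"api": "apply_moves", "payload": {"motion": [[0,0,0,0,1]]}}

```text
t: 9.8
tcp_pos: [0.5513, 0.3458, 0.1112]
ee_rot: [-0.194, 0.941, 0.056, 0.272]
contact_force: [-0.0, 0.4, -0.9]
opening: 0.57
```

{"api": "apply_moves", "payload": {"motion": [[0,0,0,0,1]]}}

```text
t: 9.93
tcp_pos: [0.5515, 0.3459, 0.1118]
ee_rot: [-0.194, 0.941, 0.056, 0.273]
contact_force: [0.1, -0.7, -2.0]
opening: 0.569
```

```bash
python3 st.py; python3 - <<'E'
from h import *
F=[]
for i in range(3):
    p=optics.get_image('scene'); s=r.get_state(); F.append(s['contact_force'])
print(np.round(F,2), np.round(s['ft_torque'],3))
cv2.imwrite('pics/s4c.png',cv2.resize(p['pixels'][150:290,240:400,::-1],None,fx=4,fy=4))
E
```

```text
t 9.93 q [0.371, 0.515, 1.62, 0.044, 0.443, -1.64] tcp [0.5515, 0.3459, 0.1118] F [0.1, -0.7, -2.0] op 0.569
tool x [-0.776 -0.334 -0.535] y [-0.395  0.919  0.   ] z [ 0.492  0.212 -0.845] tilt 32.4
[[ 0.57  0.72 -1.71]
 [ 0.28 -0.83 -1.83]
 [ 0.72  0.06 -1.16]] [-0.132  0.391  0.021]
```

View pics/s4c.png

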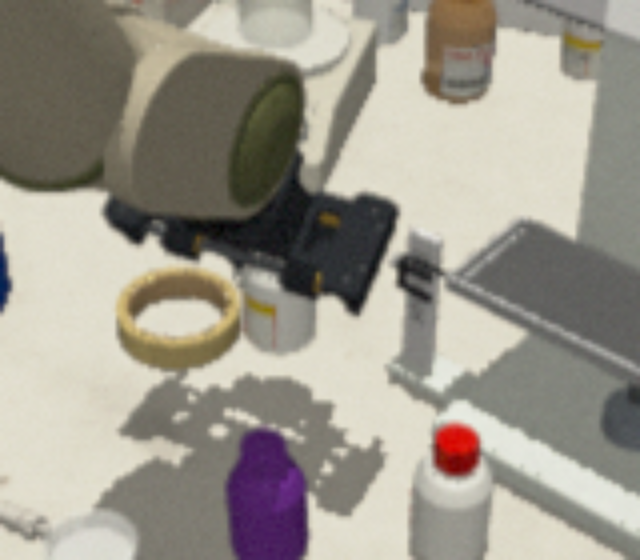

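```bash
python3 - <<'E'
from h import *
from scipy.spatial.transform import Rotation as Ro
s=r.get_state(); R=Ro.from_quat(s['ee_rot']).as_matrix(); p=np.array(s['tcp_pos'])
for nm in ('scene','top'):
    P=cloud(shot(nm)).reshape(-1,3); Q=(P-p)@R; Q[:,2]+=.0187
    m=(np.abs(Q[:,1])<.15)&(Q[:,2]<-.0)&(Q[:,2]>-.4)&(np.abs(Q[:,0])<.2)&(P[:,2]>.13); Q=Q[m]
    for a in np.arange(0,.36,.03):
        k=(-Q[:,2]>=a)&(-Q[:,2]<a+.03)
        if k.sum()>5: q=Q[k]; print(nm,'s',round(a,2),k.sum(),'fwd max',np.round(np.percentile(-q[:,0],98),3),'back',np.round(np.percentile(-q[:,0],2),3),'y',np.round(np.percentile(q[:,1],[2,98]),3))
E
```

```text
scene s 0.0 8 fwd max -0.007 back -0.016 y [-0.007  0.033]
scene s 0.03 62 fwd max 0.026 back -0.036 y [-0.085  0.082]
scene s 0.06 788 fwd max 0.03 back -0.036 y [-0.092  0.088]
scene s 0.09 138 fwd max 0.022 back -0.034 y [-0.092  0.07 ]
scene s 0.12 337 fwd max 0.197 back -0.038 y [-0.149  0.003]
scene s 0.18 35 fwd max 0.032 back -0.041 y [-0.063 -0.055]
scene s 0.21 198 fwd max 0.037 back -0.052 y [-0.069 -0.054]
scene s 0.24 474 fwd max 0.038 back -0.062 y [-0.069  0.041]
scene s 0.27 324 fwd max 0.021 back -0.077 y [-0.06  -0.052]
scene s 0.3 379 fwd max 0.005 back -0.088 y [-0.059 -0.018]
scene s 0.33 754 fwd max -0.009 back -0.099 y [-0.058  0.016]
top s 0.0 107 fwd max 0.03 back -0.004 y [-0.03   0.032]
top s 0.03 98 fwd max 0.036 back -0.017 y [-0.084  0.082]
top s 0.06 1098 fwd max 0.036 back -0.029 y [-0.091  0.091]
top s 0.09 47 fwd max 0.045 back -0.017 y [-0.096  0.077]
top s 0.12 415 fwd max 0.198 back 0.012 y [-0.149  0.026]
top s 0.15 114 fwd max 0.041 back 0.019 y [-0.035  0.033]
top s 0.18 117 fwd max 0.041 back 0.025 y [-0.031  0.036]
top s 0.21 287 fwd max 0.051 back -0.017 y [-0.066  0.062]
top s 0.24 1216 fwd max 0.046 back -0.03 y [-0.066  0.064]
top s 0.27 611 fwd max 0.034 back -0.014 y [-0.059  0.056]
top s 0.3 248 fwd max 0.019 back -0.006 y [-0.059  0.058]
top s 0.33 1047 fwd max 0.001 back -0.056 y [-0.056  0.06 ]
```

```bash
python3 plan.py 0 0 .076 0 2 1; python3 plan.py .0485 -.155 0 0 3 1;python3 plan.py .0855 0 0 0 2 1
```

```text
[[-0.34, 0.0, -0.53, 0.0, 1.0], [-0.34, 0.0, -0.53, 0.0, 1.0]] -> tcp [0.5516 0.346  0.1882]
[[0.08, -0.9, -0.05, 0.0, 1.0], [0.08, -0.9, -0.05, 0.0, 1.0], [0.08, -0.9, -0.05, 0.0, 1.0]] -> tcp [0.6001 0.191  0.1122]
[[-0.55, -0.28, 0.35, 0.0, 1.0], [-0.55, -0.28, 0.35, 0.0, 1.0]] -> tcp [0.6371 0.346  0.1122]
```

{"api": "apply_moves", "payload": {"motion": [[-0.34,0,-0.53,0,1],[-0.34,0,-0.53,0,1],[0.06,-0.68,-0.04,0,1],[0.06,-0.68,-0.04,0,1],[0.06,-0.68,-0.04,0,1]]}}

```text
t: 10.8
tcp_pos: [0.5886, 0.2275, 0.1883]
ee_rot: [-0.194, 0.94, 0.056, 0.273]
contact_force: [0.6, -0.1, -1.1]
opening: 0.573
```

{"api": "apply_moves", "payload": {"motion": [[0.06,-0.66,-0.03,0,1],[0,0,0,0,1]]}}

```text
t: 11.05
tcp_pos: [0.6012, 0.1883, 0.1878]
ee_rot: [-0.192, 0.941, 0.056, 0.273]
contact_force: [-0.2, 0.5, -1.7]
opening: 0.572
```

```bash
python3 st.py; python3 goto.py .6763 .1867 .202 0 3 1; python3 - <<'E'
from h import *
p=shot('scene'); q=shot('top')
A=cv2.resize(p['pixels'][140:280,280:440,::-1],None,fx=2.5,fy=2.5);B=cv2.resize(q['pixels'][100:240,270:430,::-1],None,fx=2.5,fy=2.5)
cv2.imwrite('pics/s5.png',np.hstack([A,B]))
E
```

```text
t 11.05 q [0.038, 0.379, 1.587, 0.315, 0.664, -2.134] tcp [0.6012, 0.1883, 0.1878] F [-0.2, 0.5, -1.7] op 0.572
tool x [-0.777 -0.331 -0.536] y [-0.392  0.92  -0.   ] z [ 0.493  0.21  -0.844] tilt 32.4
delta world [ 0.0843  0.0024 -0.0015] dist 0.084 roll-to-level 0.0 F [-0.2   0.54 -1.74] op 0.572 t 11.05
unit rows [-0.36, -0.17, 0.24] x 3 tilt 32.4 z [ 0.493  0.21  -0.844]
```

View pics/s5.png

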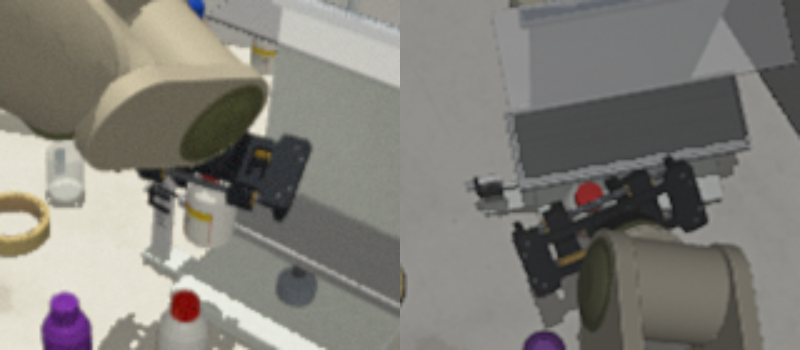

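{"api": "apply_moves", "payload": {"motion": [[-0.36,-0.17,0.24,0,1],[-0.36,-0.17,0.24,0,1],[-0.36,-0.17,0.24,0,1],[0,0,0,0,1]]}}

```text
t: 11.65
tcp_pos: [0.6845, 0.1946, 0.1854]
ee_rot: [-0.194, 0.94, 0.057, 0.273]
contact_force: [-0.2, -0.4, -1.9]
opening: 0.569
```

```bash
python3 st.py; python3 plan.py 0 0 -.02 0 1 1;python3 - <<'E'
from h import *
p=shot('scene'); q=shot('top')
A=cv2.resize(p['pixels'][140:280,300:460,::-1],None,fx=2.5,fy=2.5);B=cv2.resize(q['pixels'][80:220,280:440,::-1],None,fx=2.5,fy=2.5)
cv2.imwrite('pics/s6.png',np.hstack([A,B]))
E
```

```text
t 11.65 q [0.042, 0.51, 1.361, 0.283, 0.756, -2.092] tcp [0.6845, 0.1946, 0.1854] F [-0.2, -0.4, -1.9] op 0.569
tool x [-0.775 -0.335 -0.536] y [-0.397  0.918  0.   ] z [ 0.492  0.213 -0.844] tilt 32.4
[[0.18, -0.0, 0.28, 0.0, 1.0]] -> tcp [0.6845 0.1946 0.1654]
```

View pics/s6.png

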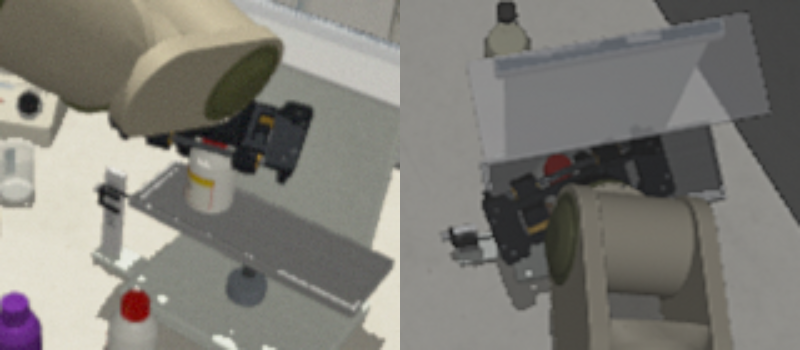

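{"api": "apply_moves", "payload": {"motion": [[0.11,0,0.17,0,1],[0.11,0,0.17,0,1],[0.11,0,0.17,0,1],[0,0,0,0,1],[0,0,0,0,1]]}}

```text
t: 12.38
tcp_pos: [0.6838, 0.1931, 0.1496]
ee_rot: [-0.194, 0.941, 0.056, 0.273]
contact_force: [-1.1, 0.1, 0.2]
opening: 0.57
```

```bash
python3 st.py;python3 - <<'E'
from h import *
p=shot('scene'); 
A=cv2.resize(p['pixels'][140:280,300:460,::-1],None,fx=4,fy=4)
cv2.imwrite('pics/s7.png',A)
E
```

```text
t 12.38 q [0.04, 0.548, 1.41, 0.313, 0.673, -2.132] tcp [0.6838, 0.1931, 0.1496] F [-1.1, 0.1, 0.2] op 0.57
tool x [-0.776 -0.334 -0.536] y [-0.395  0.919 -0.   ] z [ 0.492  0.212 -0.844] tilt 32.4
```

View pics/s7.png

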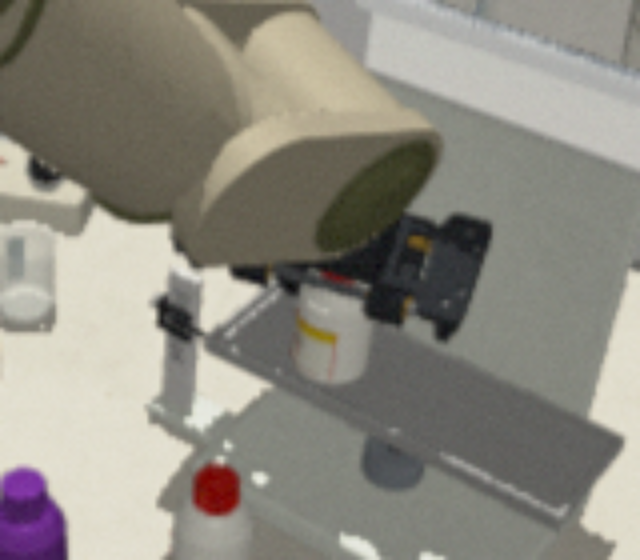

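{"api": "apply_moves", "payload": {"motion": [[0,0,0,0,0.3],[0,0,0,0,0.15],[0,0,0,0,0],[0,0,0,0,0]]}}

```text
t: 12.92
tcp_pos: [0.6837, 0.1931, 0.1495]
ee_rot: [-0.194, 0.941, 0.056, 0.273]
contact_force: [-0.0, -0.5, -0.1]
opening: 0.991
```

```bash
python3 st.py;python3 - <<'E'
from h import *
p=shot('scene'); 
A=cv2.resize(p['pixels'][140:280,300:460,::-1],None,fx=4,fy=4)
cv2.imwrite('pics/s8.png',A)
E
```

```text
t 12.93 q [0.04, 0.548, 1.41, 0.313, 0.673, -2.132] tcp [0.6837, 0.1931, 0.1495] F [-0.0, -0.5, -0.1] op 0.991
tool x [-0.776 -0.334 -0.536] y [-0.395  0.919  0.   ] z [ 0.492  0.212 -0.844] tilt 32.4
```

View pics/s8.png

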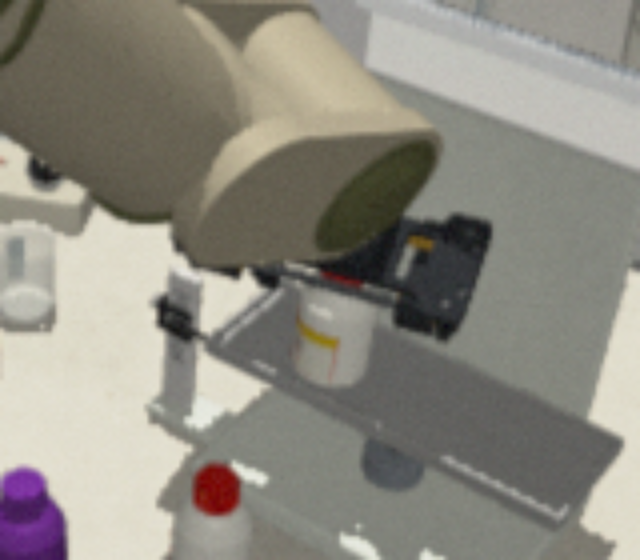

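{"api": "apply_moves", "payload": {"motion": [[0,0,-0.5,0,0],[0,0,-0.8,0,0],[0,0,-0.8,0,0],[0,0,-0.8,0,0],[0,0,0,0,0]]}}

```text
t: 13.6
tcp_pos: [0.5979, 0.1559, 0.3003]
ee_rot: [-0.194, 0.94, 0.056, 0.276]
contact_force: [0.6, -0.0, 0.9]
opening: 0.999
```

```bash
python3 st.py;python3 - <<'E'
from h import *
np.set_printoptions(precision=3,suppress=True,linewidth=200)
p=shot('scene'); q=shot('top')
A=cv2.resize(p['pixels'][140:280,300:460,::-1],None,fx=4,fy=4)
cv2.imwrite('pics/s9.png',A); cv2.imwrite('pics/t9.png',q['pixels'][:,:,::-1])
C=cloud(p)
print((p['pixels'].astype(int).sum(2)//3)[208:232,334:356])
print((C[208:232,334:356,2]*1000).astype(int))
P=C.reshape(-1,3); m=(abs(P[:,2]-.1)<.03)&(np.abs((P[:,0]-.692)*np.cos(.16)+(P[:,1]-.133)*np.sin(.16))<.03)&(np.abs(-(P[:,0]-.692)*np.sin(.16)+(P[:,1]-.133)*np.cos(.16)+.05)<.04)
print('pan z',np.median(P[m][:,2]))
P=cloud(q).reshape(-1,3);k=(np.hypot(P[:,0]-.675,P[:,1]-.189)<.03)&(P[:,2]>.16)&(P[:,2]<.22)
print(k.sum(),P[k].mean(0))
E
```

```text
t 13.6 q [-0.031, 0.249, 1.429, 0.281, 0.954, -2.112] tcp [0.5979, 0.1559, 0.3003] F [0.6, -0.0, 0.9] op 0.999
tool x [-0.772 -0.333 -0.541] y [-0.395  0.919 -0.003] z [ 0.498  0.211 -0.841] tilt 32.8
[[219 216 220 218 220 220 221 221 169 156 191 226 227 230 219 207 217 221 223 222 220 222]
 [220 218 217 217 218 221 221 202 148 126 142 169 189 205 220 223 208 217 221 220 219 218]
 [219 218 217 219 218 220 220 193 146 127 125 127 141 152 182 192 180 214 220 221 220 218]
 [218 220 218 219 218 219 221 193 142 123 126 126 127 131 143 141 164 211 221 219 222 219]
 [219 219 221 218 219 215 219 192 142 112 115 126 123 127 127 129 181 217 221 220 218 218]
 [219 219 221 218 205 186 166 130 125 118 112 105 115 125 131 131 184 220 220 220 220 217]
 [219 220 220 210 180 144  89  64 114 123 109 101 106 111 130 130 176 220 220 220 222 218]
 [216 220 217 180 150  92  43  43  96 104 109 105 109 122 133 126 175 217 223 220 219 217]
 [216 218 217 185 144  69  26  31  56  65  84  94 107 124 132 129 200 221 220 221 220 216]
 [216 217 218 215 200 104  24  26  32  38  49  64  85 122 136 134 210 221 221 22
[... 2820 characters left out ...]
 96  93  96]
 [  0   1   0   0  -1  -3   0  70  71  70  71  75  76  81  80   0   0  97 100  99 102  94]
 [  0   1  -1   0   0  -2  -3  63  67  68  70  75  74  75  75  -2  -1  93  97  98 101  99]
 [  0  -1  -1   0  -3   1  -2  61  63  64  63  66  70  70  71  -3  -1  93  91  95  99 100]
 [ -1  -1   1   0  -1   0  -1  55  59  63  60  65  64  68  67   1  -2  -3  89  91  92  95]
 [  0   1   0  -2   0  -2   0  54  51  58  57  61  63  63  64   0   0  -3   0   0  88  91]
 [ -3  -1   0  -1  -2   0   1  50  50  54  56  57  60  59  59   0   0  -1  -1  -1   0   0]
 [ -4  -1   1  -1   0  -2  -2  44  47  51  49  49  55  55  53  -2  -4   0  -1   1  -1   0]]
pan z 0.09414924927994286
225 [0.672 0.189 0.179]
```

View pics/s9.png

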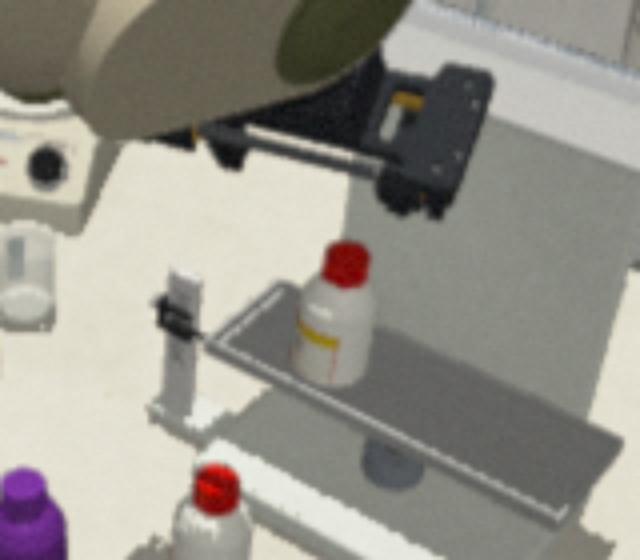

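View pics/t9.png

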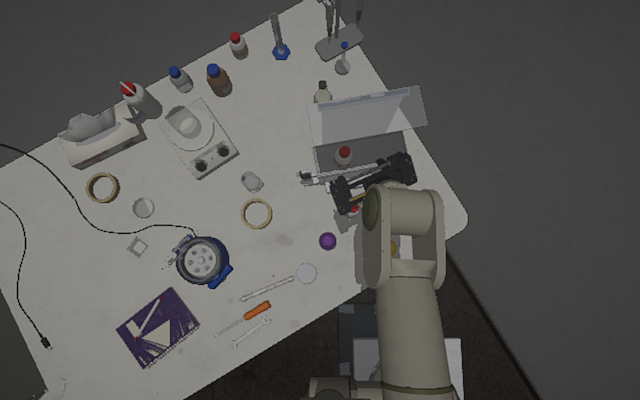

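```bash
python3 - <<'E'
from h import *
np.set_printoptions(precision=4,suppress=True,linewidth=200)
import pickle
S=[shot('scene') for _ in range(3)]; q=shot('top'); pickle.dump((S,q),open('p2.pkl','wb'))
for n in ('pointer_tip','index_mid','pan_floor'):
    for p in (S[-1],q):
        print(n,[(round(d['conf'],2),np.round(d['location'],4)) for d in models.place_of(n,p)[:2]])
def an(S,tag):
    c,s=np.cos(.16),np.sin(.16)
    for p in S:
        P=cloud(p); g=p['pixels'].astype(int).sum(2)/3
        d=P-np.array([.692,.1335,0]); xb=d[...,0]*c+d[...,1]*s; yb=-d[...,0]*s+d[...,1]*c
        m=(yb>.132)&(yb<.185)&(xb>-.08)&(xb<.02)&(P[...,2]>.08)&(P[...,2]<.13)&(g<75)
        o=np.stack([xb[m],yb[m],P[...,2][m]],1)*1000
        print(tag); print(np.round(o[np.argsort(-o[:,2])]).astype(int).tolist())
a,b=pickle.load(open('p1.pkl','rb'))
an([a],'empty'); an(S[:1],'loaded')
E
python3 st.py
```

```text
pointer_tip [(0.74, array([0.6241, 0.2925, 0.1009]))]
pointer_tip [(0.71, array([0.6231, 0.294 , 0.0973]))]
index_mid [(0.47, array([0.6173, 0.2938, 0.0905]))]
index_mid [(0.59, array([0.6226, 0.2916, 0.0958]))]
pan_floor [(0.82, array([0.6943, 0.1312, 0.0988])), (0.41, array([0.6712, 0.1273, 0.3298]))]
pan_floor [(0.98, array([0.6904, 0.1331, 0.098 ]))]
empty
[[-48, 159, 121], [-45, 150, 121], [-47, 166, 120], [-45, 164, 120], [-48, 169, 119], [-44, 158, 119], [-47, 149, 119], [-45, 153, 119], [-46, 163, 118], [-46, 142, 118], [-44, 147, 117], [-45, 157, 117], [-38, 172, 108], [-37, 166, 108], [-38, 169, 106], [-45, 163, 106], [-40, 178, 106], [-47, 166, 106], [-37, 176, 106], [-39, 157, 106], [-41, 159, 106], [-39, 171, 106], [-35, 160, 105], [-40, 167, 105], [-44, 178, 105], [-40, 174, 105], [-42, 162, 105], [-43, 158, 104], [-41, 156, 104], [-34, 183, 104], [-35, 164, 104], [-42, 172, 104], [-37, 166, 103], [-44, 175, 103], [-40, 171, 103], [-37, 183, 102], [-39, 178, 102], [-31, 156, 102], [-42, 184, 101], [-41, 155, 101], [-40, 163, 100], [-40, 181, 98], [-38, 168, 96], [-41, 1
[... 807 characters left out ...]
0], [-46, 144, 99], [-46, 158, 98], [-46, 152, 98], [-40, 181, 98], [-47, 154, 97], [-46, 148, 97], [-46, 162, 97], [-46, 169, 97], [-39, 178, 95], [-37, 169, 95], [-41, 180, 95], [-41, 180, 91], [-38, 179, 90], [-42, 172, 89], [-43, 153, 88], [-43, 175, 88], [-43, 163, 87], [-42, 168, 87], [-40, 159, 87], [-44, 178, 87], [-38, 171, 87], [-39, 181, 86], [-37, 158, 86], [-37, 165, 86], [-44, 166, 86], [-38, 167, 85], [-42, 157, 85], [-40, 162, 85], [-42, 172, 85], [-36, 180, 85], [-41, 161, 83]]
t 14.2 q [-0.03, 0.254, 1.431, 0.281, 0.953, -2.112] tcp [0.5981, 0.1563, 0.2961] F [1.2, -0.2, -0.1] op 0.997
tool x [-0.776 -0.334 -0.535] y [-0.395  0.919  0.   ] z [ 0.492  0.212 -0.845] tilt 32.4
```

{"api": "apply_moves", "payload": {"motion": [[0,0,-0.6,0,0],[0,0,-0.6,0,0],[0,0,0,0,0],[0,0,0,0,0]]}}

```text
t: 14.7
tcp_pos: [0.5627, 0.1411, 0.356]
ee_rot: [-0.194, 0.941, 0.057, 0.273]
contact_force: [-0.1, -0.1, -0.8]
opening: 1.003
```

```bash
python3 st.py; python3 - <<'E'
from h import *
np.set_printoptions(precision=3,suppress=True)
p=shot('scene','s10'); q=shot('top')
for n in ('tape_roll','beaker','petri_dish','bottle_a'):
    print(n,[(round(d['conf'],2),np.round(d['location'],3)) for d in models.place_of(n,p)[:6]])
print('pointer',[np.round(d['location'],4) for d in models.place_of('pointer_tip',p)[:1]],[np.round(d['location'],4) for d in models.place_of('index_mid',q)[:1]])
c,s=np.cos(.16),np.sin(.16); P=cloud(p); g=p['pixels'].astype(int).sum(2)/3
d=P-np.array([.692,.1335,0]); xb=d[...,0]*c+d[...,1]*s; yb=-d[...,0]*s+d[...,1]*c
Z=P[...,2]*1000; m=(yb>.14)&(yb<.175)&(xb>-.05)&(xb<-.03)&(g<75)
for lo,hi in ((102,110),(96,101.5),(82,90)):
    k=m&(Z>lo)&(Z<hi); print(lo,hi,k.sum(),np.median(Z[k]))
cv2.imwrite('pics/s10c.png',cv2.resize(p['pixels'][140:290,280:440,::-1],None,fx=4,fy=4,interpolation=cv2.INTER_CUBIC))
E
```

```text
t 14.7 q [-0.067, 0.149, 1.396, 0.278, 1.1, -2.108] tcp [0.5627, 0.1411, 0.356] F [-0.1, -0.1, -0.8] op 1.003
tool x [-0.776 -0.334 -0.535] y [-0.395  0.919  0.001] z [ 0.491  0.212 -0.845] tilt 32.3
tape_roll []
beaker [(0.62, array([ 0.634,  0.46 , -0.003]))]
petri_dish [(0.58, array([0.347, 0.298, 0.003]))]
bottle_a [(0.96, array([ 0.536,  0.158, -0.003])), (0.91, array([0.444, 0.232, 0.   ])), (0.84, array([0.673, 0.19 , 0.095])), (0.57, array([0.415, 0.063, 0.001]))]
pointer [array([0.627, 0.294, 0.1  ])] [array([0.622, 0.29 , 0.099])]
102 110 14 103.9960784012103
96 101.5 13 99.40820735863527
82 90 13 86.40509836692317
```

View pics/s10c.png

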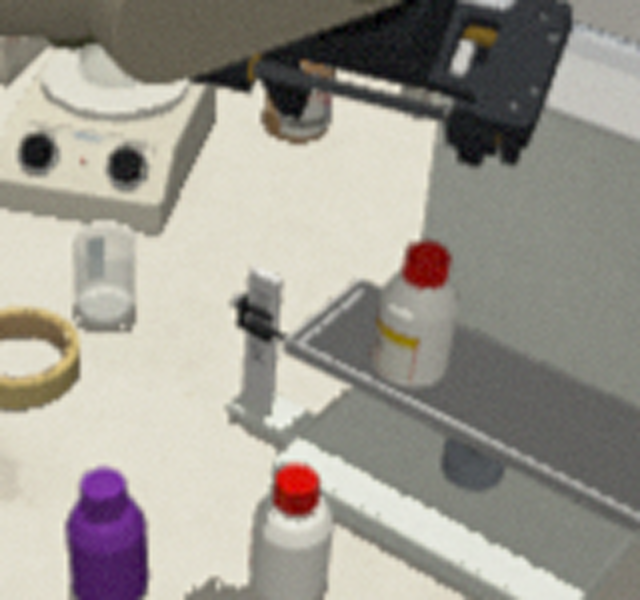

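```bash
python3 -c "
from rig import sign_off; print(sign_off())"
```

```text
the job is handed in; nothing more can be done
None
```

The counterweight is made up with one bottle, the left-hand white one. It stands upright on the pan, and the pointer rests between the two index bars. I handed the job in at about 15 s of the 72 s allowed; no verdict is reported.

**How it was done:** The moves have no tilt command, so I built a 32° lean by pushing the arm past its reach high over the bench. I lifted the left bottle, and the wrist force read about 1.8 N, which suggested the 160 g one. I lowered it onto the pan until the pan carried it, then opened the fingers.

**Last checks:**
- **Load:** the pointer sank from about 119 mm to 99 mm above the bench, which is about 164 g.
- **Index fit:** the bars are at about 104–105 mm and 86 mm, so their middle is at about 95.5 mm. The pointer sits about 3.5 to 4 mm above that, inside the 7 mm allowed. My reading of the index is good to about 1.5–2 mm. The heaviest bottle would have been about 6 mm off the other way.
- **Bystanders:** the beaker, petri dish, middle bottle and the purple and yellow look-alikes were within a few mm of where they started.

**Disagreements and gaps:**
- The trained networks put the middle of the index anywhere from 90 to 99 mm, so I relied on the depth readings.
- In the last picture the network missed the tape roll, which was partly in my last crop and looked in place.
- It also did not report the right-hand bottle, and I did not check that one again. I never reached for it.

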